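Snap the axle clip onto the roller pin with the fork tool

TASK

The roller bracket still needs its axle clip secured: pick up the two-pronged fork tool, and with its prongs push the back of the split clip along the bracket's top plate until it snaps fully home round the upright pin. Then lay the fork flat on the bench and let go of it; leave the single-bladed tool where it lies, and do not push the clip with the fingers.

Things in the scene. Friction and masses are not known exactly. Their poses are not given: they have to be found in the camera images.
- fork_grip (a point): Two-pronged fork tool lying flat. Black bar handle 100 long, 20 wide, 28 mm high; this point is the handle's centre, 14 mm above the tool's underside; x along the handle to the prongs, z up. Steel head 30 mm wide; two prongs 6 mm wide at y = -12 and +12 mm, flat tips at x = +102 mm, from the underside to 14 mm above it. 80 to 160 g.
- blade_grip (a point): Bystander tool, to stay put (within 30 mm): same black handle (100 x 20 x 28 mm) as the fork's, this point at the handle's centre, x along the handle, but it ends in one 10 mm wide flat blade, tip at x = +102 mm. The two tools lie side by side about 120 to 200 mm apart, in either order.
- clip_eye (a point): Dark split clip, 44 wide (y), 28 long, 10 mm thick, flat in the channel on the bracket; this point is its eye's centre, 5 mm above its underside; x out of its open mouth to the pin. Flat back, to be pushed, at x = -17 mm. Home when the eye is on the pin axis, where it stops hard; jaws meet the pin 12 mm before, are widest 6 mm before, then snap shut. Needs 5 to 15 N.
- pin_groove (a point): Groove centre on the upright steel pin of the fixed bracket, 5 mm above its top plate (plate top 46 mm, pin top 66 mm over the bench). x: along the channel, the way the clip is pushed; z up. Neck 16 mm thick, head 22. Top plate 62 mm wide, x = -100 to +35 mm, with two guides 4 mm high, 50 mm apart. The clip starts 40 to 58 mm before the pin.
Things that resemble listed ones, but are neither listed nor needed, are in the scene too. Of the things shaped like the part that bears clip_eye, the dark steel one is meant.

How it is judged:
By the outcome, as a careful person would: the job done as asked, in the order asked, and still so for the second after the job is handed in, with the robot touching nothing.
It also fails if it takes over 64 s, if anything falls off the work surface, if the arm or the gripper's body presses on something with over 40 N, if the wrist force passes 120 N, or if a joint passes its speed limit or range.

ROBOT

A 7-joint arm with a two-finger parallel gripper is mounted at the origin on the work surface. World frame = base frame: x ahead of the robot, y to its left, z up, the work surface at z = 0. Lengths are in mm, angles in rad, forces in N, time in s.
With the tool pointing down it reaches from about 400 to 875 mm from the base axis. Payload 4.4 kg.
Tool frame: the origin (TCP) lies at the very end of the fingers, on their centre line; the grasp point (between the pads) lies ctrl.grip_depth behind it (ctrl.grip_depth is the distance from the TCP to the grasp point, in mm); y points along the fingers, x is the direction in which the jaws open and shut, and the axes are right-handed (so a half turn about y gives the same grasp; the last joint's range is limited). The gripper opens to 85 mm and grips with 20 to 120 N. Pads are 22 mm wide; open, the fingers measure 114 mm over their backs; the gripper's body (76 mm by 85 mm) begins 54 mm behind the grasp point. The pads swing forward as they close: fully open they stand 13 mm farther back than shut.
Start: joints at [1.086, 0.628, 0.038, 1.517, -0.027, 0.996, -0.02], TCP at [264.36, -593.828, 231.313] pointing down, gripper open.
Joint ranges: [-3.06, 3.06], [-0.37, 2.12], [-1.25, 1.32], [0.18, 2.47], [-1.1, 4.24], [0.23, 1.98], [-2.94, 2.94]. Speed limits (rad/s): [2.57, 2.57, 3.14, 3.14, 3.14, 3.14, 3.14].

INTERFACE

Orientations are given as [roll, pitch, yaw] about the fixed x, y, z axes, in that order (R = Rz(yaw) Ry(pitch) Rx(roll)).
In Python, from cell import ctrl gives the robot as it stands.
- The arm moves only by the tool apply_moves, never from a script. Its argument "motion" is a list of rows, each a list of 5 numbers: the shift along the tool's x, y, z in cm, then the turn about the tool's y in rad, then the finger opening in cm, from 0 to 8.54. In form: [[tx, ty, tz, roll, hand], ...]. A call has 1 to 20 rows; each row is the pose to reach, as a shift and turn from the pose commanded when the call began, along the tool's axes at that moment; what a row does not reach only later rows make up. A row lasts 1/8 s, in which the tool goes at most 62.5 mm and 10.7 degrees, less where a joint would pass 70% of its speed; a pose out of reach is approached as far as the arm can. A call with a gripper value outside its range is refused whole. The fingers move at their own pace and stop on an object; the grip force is fixed at half the most. Time passes only in rows, so rows that repeat a pose let the fingers close. It gives the time, the measured TCP pose, the force and the opening at its end, in the units of the state.
- ctrl.read_state(): the state, without advancing time (a new reading comes with each control period).
- ctrl.get_image(name): name is "scene" or "top" or "wrist"; returns a dict with "image" (420x560x3 uint8, red, green, blue), "vfov" (degrees; the focal length in pixels is half the picture's height over the tangent of half this angle, whatever the lens; pixels are square), "cx", "cy" (the principal point, pixels), "k1" (the pictures are not rectified: a ray, as slopes to the right and down, at radius r is drawn at 1 + k1 r^2 times it, then the intrinsics apply), "extrinsics" (4x4, takes a point from world to camera coordinates); the wrist camera has in their place "tool_from_camera" (4x4, takes a point from camera to tool coordinates, whose origin is the TCP and whose axes are the tool frame's). Camera axes: x right, y up, looking along -z (the intrinsics and any distortion apply to the point x, -y, -z); pixel columns grow to the right and rows downward; lengths in mm; the calibration is good to about 2 mm. A picture is of the moment at which its call begins: read the wrist's pose just before it. There is no depth.
- ctrl.finish_job(): hands the job in, once; it reports no verdict.
Trained networks look in a picture, given as the dict that the camera call returned (one of the last four; its "shot" number tells which), for a name from the list of things; names that differ only in an ending like _2 or _b are one class to them, and where a whole thing is asked for, a point or a joint stands for the part that bears it (a point fixed in the world has none). Each returns a list of dicts, best first, with "confidence" (0 to 1); they miss things now and then, are a little off and sometimes report something else, mostly with a low value. They report only what shows in the picture. A call takes as long as a camera call. They do not tell look-alikes from the thing itself.
- ctrl.search_frame(picture, query): "location" ([x, y, z] in mm, in world coordinates, good to about 4 mm: the middle of the surface that is visible of it).
- ctrl.mark_of(picture, query): "location" ([x, y, z] in mm, in world coordinates, good to about 4 mm: a listed point, or the origin of a listed thing).
The state is a dict: "clock": time; "qpos": joint angles; "qd": joint speeds; "tau": joint torques, N m; "eef_pos": TCP position; "tool_rot": TCP orientation; "force": force on the tool from outside, world axes, zero at the start; "torque": the same for the moment, N m; "width": finger opening in mm.
Only numpy, scipy, OpenCV 4.12 (cv2) and the standard library are available. Lean on these libraries where they do the work, as an engineer would, in place of code of your own. Each camera call takes 0.05 s, during which the arm holds its last target.

## Working session

There is one attempt and no reset: what is moved stays moved. The work goes in short steps, Python scripts to look and compute and a tool call to move; the robot and the scene stay as the last step left them, time stands still between calls to the robot, and variables do not carry over. Pictures are saved under pics/ and viewed, and the job is handed in when it is done.

Besides the shell and the picture viewer there is one more tool, called after "Call:" in YAML: its name, and indented under it one key for each argument. apply_moves: Moves the arm, as the interface text tells. Its arguments: {"type":"object","properties":{"motion":{"type":"array","items":{"type":"array","items":{"type":"number"}}}},"required":["motion"]}

```bash
ls; mkdir -p pics
cat > h.py <<'E'
import numpy as np, cv2
from cell import ctrl
from scipy.spatial.transform import Rotation as R
def K(p):
    H=p["image"].shape[0]; f=H/2/np.tan(np.radians(p["vfov"])/2); return f
def Tcw(p,st=None):
    if "extrinsics" in p: return np.array(p["extrinsics"])
    M=np.eye(4); M[:3,:3]=R.from_euler('xyz',st["tool_rot"]).as_matrix(); M[:3,3]=st["eef_pos"]
    return np.linalg.inv(M@np.array(p["tool_from_camera"]))
def proj(p,X,st=None):
    T=Tcw(p,st); c=(T@np.append(X,1))[:3]; a=np.array([c[0],-c[1]])/-c[2]
    a=a*(1+p["k1"]*(a@a)); return a*K(p)+[p["cx"],p["cy"]]
def ray(p,uv,st=None):
    d=(np.array(uv,float)-[p["cx"],p["cy"]])/K(p); a=d.copy()
    for _ in range(30): a=d/(1+p["k1"]*(a@a))
    T=np.linalg.inv(Tcw(p,st)); v=T[:3,:3]@np.array([a[0],-a[1],-1]); return T[:3,3],v/np.linalg.norm(v)
def onz(p,uv,z,st=None):
    o,v=ray(p,uv,st); return o+v*(z-o[2])/v[2]
def tri(rs):
    A=0;b=0
    for o,v in rs:
        P=np.eye(3)-np.outer(v,v); A=A+P; b=b+P@o
    return np.linalg.solve(A,b)
def save(p,n,crop=None,s=1):
    im=cv2.cvtColor(p["image"],cv2.COLOR_RGB2BGR)
    if crop: im=im[crop[1]:crop[3],crop[0]:crop[2]]
    if s!=1: im=cv2.resize(im,None,fx=s,fy=s,interpolation=cv2.INTER_CUBIC)
    cv2.imwrite("pics/"+n,im)
E
cat > a.py <<'E'
from h import *
import pickle
st=ctrl.read_state(); print({k:np.round(v,3).tolist() for k,v in st.items()}, ctrl.grip_depth)
P={}
for n in ("scene","top","wrist"):
    p=ctrl.get_image(n); P[n]=p; save(p,n+"0.png")
    for q in ("fork_grip","blade_grip","clip_eye","pin_groove"):
        print(n,q,[(np.round(d["location"]).tolist(),round(d["confidence"],2)) for d in ctrl.mark_of(p,q)][:4])
pickle.dump((st,P),open("p0.pkl","wb"))
E
python3 a.py
```

```text
pics
{'clock': 0.0, 'qpos': [1.086, 0.629, 0.038, 1.518, -0.027, 0.996, -0.02], 'qd': [0.0, -0.001, 0.0, -0.001, 0.0, -0.0, 0.0], 'tau': [0.0, -56.34, 1.226, -19.344, 0.011, 0.01, -0.0], 'eef_pos': [264.092, -593.248, 230.397], 'tool_rot': [-1.571, 0.002, -1.152], 'force': [-0.976, 0.619, 0.391], 'torque': [-0.052, 0.015, -0.04], 'width': 85.32} 18.700000000000003
scene fork_grip [([487.0, 162.0, 16.0], 0.69)]
scene blade_grip [([470.0, 324.0, 18.0], 0.65)]
scene clip_eye [([569.0, -116.0, 48.0], 0.82), ([438.0, -147.0, 4.0], 0.73), ([565.0, 7.0, 6.0], 0.46)]
scene pin_groove [([614.0, -112.0, 52.0], 0.68)]
top fork_grip [([490.0, 162.0, 15.0], 0.71)]
top blade_grip []
top clip_eye [([439.0, -142.0, 5.0], 0.7), ([562.0, 8.0, 5.0], 0.6), ([572.0, -118.0, 45.0], 0.5)]
top pin_groove [([614.0, -114.0, 47.0], 0.81)]
wrist fork_grip []
wrist blade_grip []
wrist clip_eye []
wrist pin_groove []
```

View pics/scene0.png

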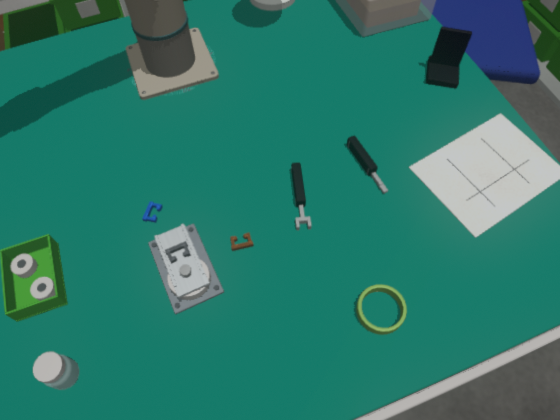

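View pics/top0.png

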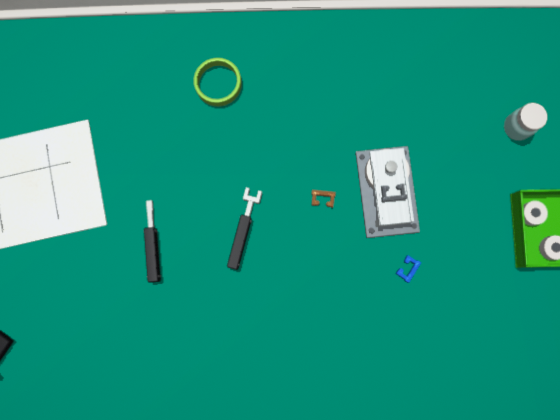

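The scene view shows the fork at (300,190), with prongs at (303,222), and the blade tool at (365,160). There are three clip shapes: dark on the bracket (177,250), copper (241,242) and blue (152,211). Only the dark one is steel and in the channel, so I'll confirm it enlarged.

Run:
```python
from h import *
import pickle
st,P=pickle.load(open("p0.pkl","rb"))
im=[]
for n,c in (("top",(350,140,430,245)),("top",(210,170,290,275)),("scene",(140,215,230,315)),("scene",(270,150,360,250))):
    p=P[n]; a=cv2.cvtColor(p["image"],cv2.COLOR_RGB2BGR)[c[1]:c[3],c[0]:c[2]]
    im.append(cv2.resize(a,(390,290) if 0 else (int(290*a.shape[1]/a.shape[0]),290),interpolation=cv2.INTER_CUBIC))
r1=np.hstack(im[:2]); r2=np.hstack(im[2:]); w=max(r1.shape[1],r2.shape[1])
f=lambda a:cv2.copyMakeBorder(a,0,0,0,w-a.shape[1],cv2.BORDER_CONSTANT)
cv2.imwrite("pics/crop0.png",np.vstack([f(r1),f(r2)]))
```

```text
(no output)
```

View pics/crop0.png

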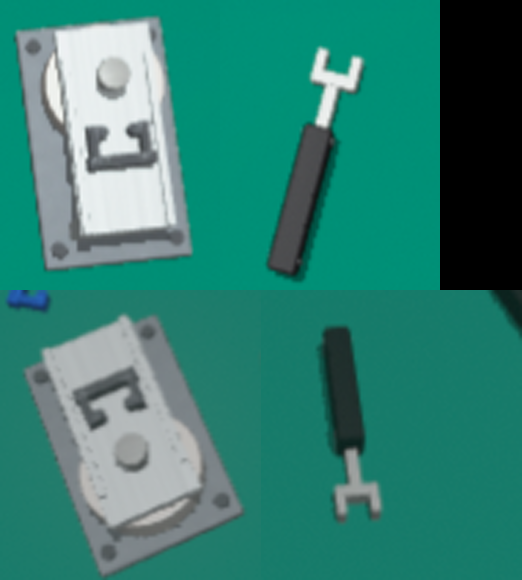

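The dark clip sits in the channel with its mouth towards the pin. The fork's two-pronged head is confirmed at top (252,195). Next I'll get directions from both fixed views and plan a hover for the wrist camera.

```bash
cat >> h.py <<'E'
def plan(cpos,cyaw,pos,yaw=None):
    # commanded pose -> row [tx,ty,tz cm, roll]; tool: x=(c,s,0) y=down z=(-s,c,0)
    d=np.array(pos)-cpos; c,s=np.cos(cyaw),np.sin(cyaw)
    dy=0 if yaw is None else (yaw-cyaw+np.pi)%(2*np.pi)-np.pi
    return np.round([ (d[0]*c+d[1]*s)/10, -d[2]/10, (-d[0]*s+d[1]*c)/10, -dy],3)
E
python3 - <<'E'
from h import *
import pickle
st,P=pickle.load(open("p0.pkl","rb"))
w=P["wrist"]; print(np.round(w["tool_from_camera"],3),w["vfov"],w["k1"],w["cx"],w["cy"])
t=P["top"];s=P["scene"]
# fork handle ends (top crop scale 290/105=2.762; scene crop 2.9)
T=lambda u,v,x0,y0,k:(x0+u/k,y0+v/k)
for nm,p,uv,z in [("top back",t,T(285-222+2,268,210,170,2.762),28),("top tipL",t,T(321-222,52,210,170,2.762),14),("top tipR",t,T(356-222,60,210,170,2.762),14),
  ("sc back",s,T(337-261,330,270,150,2.9),28),("sc tipL",s,T(341-261,517,270,150,2.9),14),("sc tipR",s,T(375-261,513,270,150,2.9),14),
  ("top pin",t,T(113,72,350,140,2.762),66),("top clip back mid",t,T(123,165,350,140,2.762),56),("top pl BL",t,T(82,232,350,140,2.762),50),("top pl TL",t,T(55,30,350,140,2.762),50),
  ("sc pin",s,T(131,447-290,140,215,2.9),66),("sc clipbackmid",s,T(105,377-290,140,215,2.9),56),
  ]:
  print(nm,np.round(uv,1),np.round(onz(p,uv,z),1))
print(plan(np.array([264.36,-593.83,231.3]),-1.152,[480,-114,231.3],-np.pi/2))
E
```

```text
[[ 1.0000e+00 -1.0000e-03 -0.0000e+00  1.7600e-01]
 [ 0.0000e+00  2.6100e-01 -9.6500e-01 -1.4230e+02]
 [ 1.0000e-03  9.6500e-01  2.6100e-01  6.6849e+01]
 [ 0.0000e+00  0.0000e+00  0.0000e+00  1.0000e+00]] 62.119307970465385 -0.04453909279674294 274.25099695867243 212.01880113720657
top back [233.5 267. ] [439.7 171.4  28. ]
top tipL [245.8 188.8] [584.5 148.3  14. ]
top tipR [258.5 191.7] [578.5 124.8  14. ]
sc back [296.2 263.8] [663.   86.7  28. ]
sc tipL [297.6 328.3] [775.6  44.   14. ]
sc tipR [309.3 326.9] [781.   64.7  14. ]
top pin [390.9 166.1] [ 610.9 -112.5   66. ]
top clip back mid [394.5 199.7] [ 551.9 -118.1   56. ]
top pl BL [379.7 224. ] [509.8 -90.9  50. ]
top pl TL [369.9 150.9] [643.2 -79.2  50. ]
sc pin [185.2 269.1] [ 614.4 -111.8   66. ]
sc clipbackmid [176.2 245. ] [ 555.7 -115.5   56. ]
[-35.067  -0.     39.213   0.419]
```

Run:
```python
from h import *
print(plan(np.array([264.36,-593.83,231.3]),-1.152,[600,-114,201.3],-1.48))
```

```text
[-30.187   3.     50.176   0.328]
```

Call:
apply_moves:
  motion:
    - [-30.2,0,50.2,0.33,8.5]
    - [-30.2,0,50.2,0.33,8.5]
    - [-30.2,0,50.2,0.33,8.5]
    - [-30.2,0,50.2,0.33,8.5]
    - [-30.2,0,50.2,0.33,8.5]
    - [-30.2,1,50.2,0.33,8.5]
    - [-30.2,2,50.2,0.33,8.5]
    - [-30.2,3,50.2,0.33,8.5]
    - [-30.2,3,50.2,0.33,8.5]
    - [-30.2,3,50.2,0.33,8.5]
    - [-30.2,3,50.2,0.33,8.5]
    - [-30.2,3,50.2,0.33,8.5]
    - [-30.2,3,50.2,0.33,8.5]

```text
clock: 2.38
eef_pos: [599.3, -116.4, 201.8]
tool_rot: [-1.571, -0.001, -1.486]
force: [-0.2, 0.2, 1.1]
width: 85.0
```

```bash
cat > w.py <<'E'
import sys
from h import *
import pickle
n=sys.argv[1]; st=ctrl.read_state(); p=ctrl.get_image("wrist"); save(p,n+".png"); pickle.dump((st,p),open(n+".pkl","wb"))
print(np.round(st["eef_pos"],1),np.round(st["tool_rot"],3),np.round(st["qpos"],2),np.round(st["force"],1),st["width"],st["clock"])
for q in sys.argv[2:]:
    print(q,[(np.round(d["location"],1).tolist(),round(d["confidence"],2)) for d in ctrl.mark_of(p,q)][:4])
E
python3 w.py w1 clip_eye pin_groove
```

```text
[ 599.3 -116.4  201.8] [-1.571e+00 -1.000e-03 -1.486e+00] [ 0.07  0.61  0.12  1.67 -0.09  0.87 -1.26] [-0.2  0.2  1.1] 84.97792997340751 2.375
clip_eye [([438.7, -143.5, 3.4], 0.92), ([571.3, -118.9, 52.6], 0.62), ([563.0, 4.5, 8.6], 0.62)]
pin_groove [([613.4, -111.7, 53.4], 0.79)]
```

View pics/w1.png

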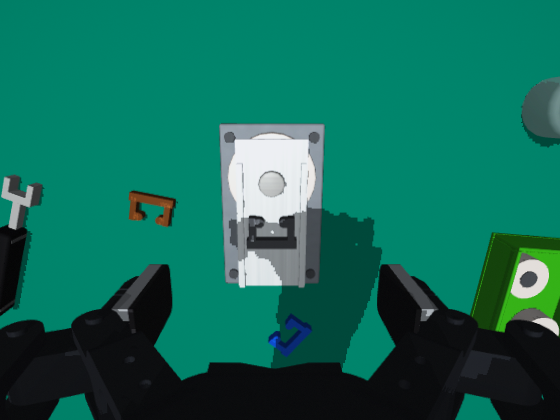

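The wrist view shows the bracket almost square to the image, with the pin at (272,184) and the dark clip's back near (271,246). The fork's prongs are at the left edge.

Run:
```python
from h import *
import pickle
st,p=pickle.load(open("w1.pkl","rb")); save(p,"w1c.png",(215,115,335,295),3.3)
```

```text
(no output)
```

View pics/w1c.png

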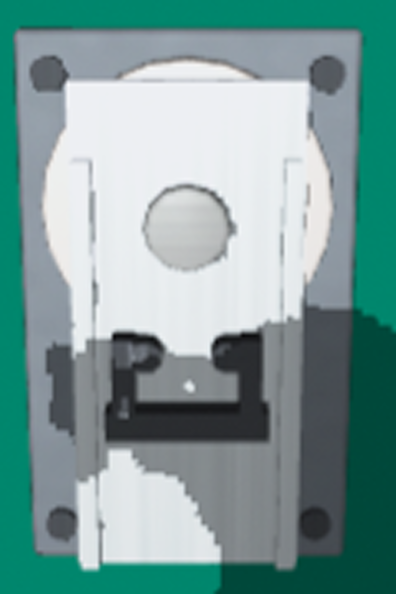

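Run:
```python
from h import *
import pickle
st,p=pickle.load(open("w1.pkl","rb"))
f=lambda u,v,z:onz(p,(215+u/3.3,115+v/3.3),z,st)
for n,u,v,z in [("pin",188,227,66),("plTL",66,80,46),("plTR",308,82,46),("gLt",70,160,50),("gLb",80,568,50),("gRt",302,160,50),("gRb",297,568,50),("clipBL",105,440,56),("clipBR",268,440,56),("baseTL",15,30,8),("baseBL",38,553,8),("baseTR",360,30,8),("baseBR",342,553,8)]:
    print(n,np.round(f(u,v,z),1))
st,P=pickle.load(open("p0.pkl","rb")); 
st1=pickle.load(open("w1.pkl","rb"))[0]
print("tri pin", tri([ray(p,(215+188/3.3,115+227/3.3),st1),ray(P["top"],(390.9,166.1)),ray(P["scene"],(185.2,269.1))]))
print("tri clipback", tri([ray(p,(215+186/3.3,115+440/3.3),st1),ray(P["top"],(394.5,199.7)),ray(P["scene"],(176.2,245.0))]))
print(plan(np.array([600,-114,201.3]),-1.486,[505,156,201.3],-1.813))
```

```text
pin [ 614.5 -113.3   66. ]
plTL [645.9 -79.4  46. ]
plTR [ 650.7 -140.8   46. ]
gLt [626.2 -82.   50. ]
gLb [511.9 -91.4  50. ]
gRt [ 631.3 -141.    50. ]
gRb [ 517.1 -152.3   50. ]
clipBL [553.3 -96.2  56. ]
clipBR [ 557.  -139.6   56. ]
baseTL [656.1 -60.1   8. ]
baseBL [494.  -74.9   8. ]
baseTR [ 664.6 -157.8    8. ]
baseBR [ 502.4 -172.1    8. ]
tri pin [ 612.45355693 -113.01606041   60.83452061]
tri clipback [ 553.02233204 -117.60155493   51.390267  ]
[-27.708  -0.     -7.179   0.327]
```

The measurements agree: pin at about (614,-113), channel yaw about 0.089, and the clip's back 59 mm before the pin on the channel line. The measured plate width is 61.6 mm. Next I'll hover over the fork.

Call:
apply_moves:
  motion:
    - [-27.7,0,-7.2,0.33,8.5]
    - [-27.7,0,-7.2,0.33,8.5]
    - [-27.7,0,-7.2,0.33,8.5]
    - [-27.7,0,-7.2,0.33,8.5]
    - [-27.7,0,-7.2,0.33,8.5]
    - [-27.7,2,-7.2,0.33,8.5]
    - [-27.7,4,-7.2,0.33,8.5]
    - [-27.7,4,-7.2,0.33,8.5]
    - [-27.7,4,-7.2,0.33,8.5]

```text
clock: 3.65
eef_pos: [504.5, 155.5, 162.0]
tool_rot: [-1.57, 0.001, -1.813]
force: [0.8, 1.0, 0.9]
width: 84.7
```

```bash
python3 w.py w2 fork_grip blade_grip
```

```text
[504.5 155.5 162. ] [-1.570e+00  1.000e-03 -1.813e+00] [-0.49  0.56  0.2   1.93 -0.17  0.67 -1.99] [0.8 1.  0.9] 84.66645543433488 3.65
fork_grip [([489.4, 160.3, 16.5], 0.59)]
blade_grip [([468.5, 321.7, 15.3], 0.86)]
```

View pics/w2.png

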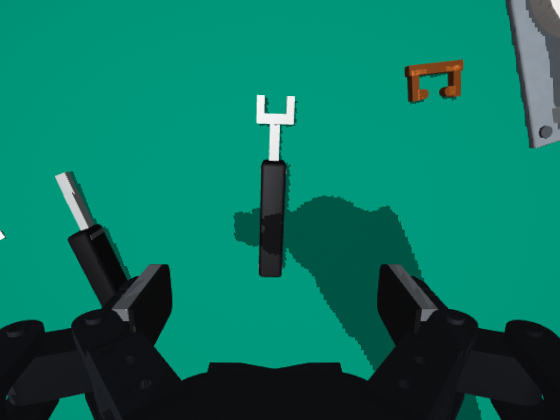

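The fork is upright in the wrist view, with prong tips at (261,96) and (291,97) and the handle's back end at (270,270). The blade tool is to its left.

Run:
```python
from h import *
import pickle
st,p=pickle.load(open("w2.pkl","rb")); save(p,"w2c.png",(230,85,320,285),3)
```

```text
(no output)
```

View pics/w2c.png

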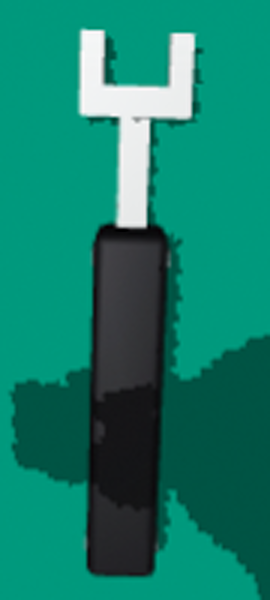

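Run:
```python
from h import *
import pickle
st,p=pickle.load(open("w2.pkl","rb"))
f=lambda u,v,z:onz(p,(230+u/3,85+v/3),z,st)
g={n:f(u,v,z) for n,u,v,z in [("tipL",92,30,14),("tipR",182,33,14),("backL",88,574,28),("backR",154,575,28),("frL",96,238,28),("frR",165,240,28)]}
for n in g: print(n,np.round(g[n],1))
tip=(g["tipL"]+g["tipR"])/2; bk=(g["backL"]+g["backR"])/2; fr=(g["frL"]+g["frR"])/2
d=(tip-bk)[:2]; print(np.hypot(*d),np.arctan2(d[1],d[0]), np.hypot(*(fr-bk)[:2]),np.arctan2(*(fr-bk)[1::-1]))
u=d/np.hypot(*d); print("grip",tip[:2]-102*u, bk[:2]+50*u, np.linalg.norm(g["backL"]-g["backR"]),np.linalg.norm(g["tipL"]-g["tipR"]))
s0,P=pickle.load(open("p0.pkl","rb"))
print("tri tip",tri([ray(p,(230+137/3,85+31/3),st),ray(P["top"],(252.2,190.2))]), "tri back",tri([ray(p,(230+121/3,85+575/3),st),ray(P["top"],(233.5,267))]))
```

```text
tipL [589.5 146.2  14. ]
tipR [583.1 123.2  14. ]
backL [444.2 184.   28. ]
backR [439.3 165.6  28. ]
frL [537.4 157.9  28. ]
frR [532.5 140.3  28. ]
149.99706887072395 -0.2707933401188739 96.6819701272157 -0.2696587562666691
grip [487.98177899 161.99070039] [489.91172128 161.45492443] 19.037072428524038 23.859975492230014
tri tip [586.66165588 136.00607922  -8.48041816] tri back [439.94284066 173.51965751  24.5724692 ]
```

Fork yaw is about -0.27 with the grip centre at (489,162); handle width and prong pitch match the text. I'll grasp 8 mm behind the centre.

Run:
```python
from h import *
print(plan(np.array([504.5,155.5,162]),-1.813,[481.3,163.8,3],-1.841))
```

```text
[-0.249 15.9   -2.451  0.028]
```

Call:
apply_moves:
  motion:
    - [-0.25,5,-2.45,0.03,8.5]
    - [-0.25,10,-2.45,0.03,8.5]
    - [-0.25,13,-2.45,0.03,8.5]
    - [-0.25,15,-2.45,0.03,8.5]
    - [-0.25,15.9,-2.45,0.03,8.5]
    - [-0.25,15.9,-2.45,0.03,8.5]
    - [-0.25,15.9,-2.45,0.03,8.5]

```text
clock: 4.68
eef_pos: [481.4, 164.2, 3.2]
tool_rot: [-1.569, 0.001, -1.842]
force: [0.1, -0.3, -0.1]
width: 85.2
```

Now I'll close the gripper.

Call:
apply_moves:
  motion:
    - [0,0,0,0,4]
    - [0,0,0,0,1.5]
    - [0,0,0,0,1]
    - [0,0,0,0,1]
    - [0,0,0,0,1]
    - [0,0,0,0,1]
    - [0,0,0,0,1]
    - [0,0,0,0,1]

```text
clock: 5.68
eef_pos: [480.9, 164.1, 2.6]
tool_rot: [-1.57, 0.0, -1.842]
force: [-0.3, 0.1, 5.4]
width: 18.8
```

Call:
apply_moves:
  motion:
    - [0,-1,0,0,1]
    - [0,-4,0,0,1]
    - [0,-9,0,0,1]
    - [0,-12,0,0,1]
    - [0,-12,0,0,1]
    - [0,-12,0,0,1]

```text
clock: 6.42
eef_pos: [479.9, 163.9, 121.8]
tool_rot: [-1.572, -0.001, -1.842]
force: [-0.1, 0.1, -2.5]
width: 19.0
```

```bash
python3 w.py w3
```

```text
[479.9 163.9 121.8] [-1.572e+00 -1.000e-03 -1.842e+00] [-0.52  0.6   0.2   2.02 -0.22  0.54 -2.01] [-0.1  0.1 -2.5] 19.01626493467276 6.425
```

View pics/w3.png

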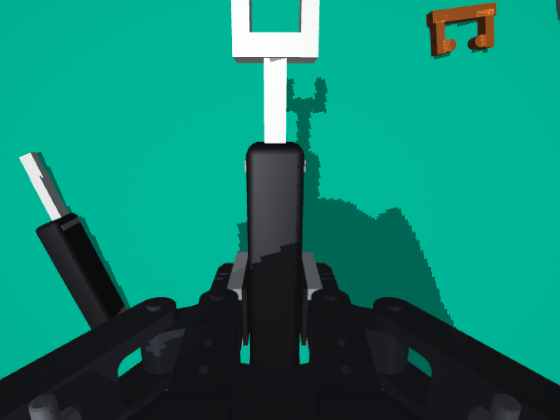

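```bash
python3 - <<'E'
from h import *
import pickle
st,p=pickle.load(open("w3.pkl","rb"))
Rm=R.from_euler('xyz',st["tool_rot"]).as_matrix(); e=np.array(st["eef_pos"])
def f(u,v,h):
    X=onz(p,(u,v),e[2]-2.9+h,st); return Rm.T@(X-e)
for n,u,v,h in [("headL",232,55,14),("headR",319,55,14),("stemL",264,100,14),("stemR",287,100,14),("frL",247,150,28),("frR",303,150,28),("mL",248,220,28),("mR",302,220,28),("stem@head",275,57,14)]: print(n,np.round(f(u,v,h),1))
E
python3 - <<'E'
from h import *
ctrl_p=ctrl.get_image("scene"); save(ctrl_p,"s3.png",(255,130,355,240),5)
E
```

```text
headL [-15.3 -11.2  88.3]
headR [ 15.2 -11.2  88.3]
stemL [ -4.2 -11.2  73.1]
stemR [  4.1 -11.2  73.1]
frL [ -9.5 -25.2  56.5]
frR [  9.1 -25.2  56.5]
mL [ -9.6 -25.1  32.2]
mR [  9.3 -25.1  32.2]
stem@head [ -0.2 -11.2  87.6]
```

View pics/s3.png

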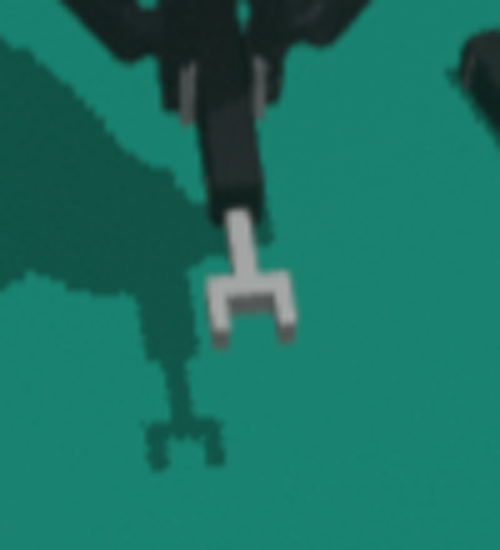

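The fork is held squarely: head centred at tool x=0, grip point at tool z=+8, so the tips are at tool z≈110. I'll go to a stand-off behind the clip.

Run:
```python
from h import *
print(plan(np.array([480.3,164,122.2]),-1.842,[420.8,-130.2,100],-1.482))
```

```text
[29.939  2.22   2.149 -0.36 ]
```

Call:
apply_moves:
  motion:
    - [5,0,2.15,-0.1,1]
    - [10,0,2.15,-0.2,1]
    - [15,0,2.15,-0.3,1]
    - [20,0,2.15,-0.36,1]
    - [25,1,2.15,-0.36,1]
    - [29.9,2.2,2.15,-0.36,1]
    - [29.9,2.2,2.15,-0.36,1]
    - [29.9,2.2,2.15,-0.36,1]
    - [29.9,2.2,2.15,-0.36,1]

```text
clock: 7.65
eef_pos: [421.8, -128.3, 100.1]
tool_rot: [-1.571, 0.001, -1.479]
force: [0.1, 0.4, -1.1]
width: 19.1
```

```bash
python3 w.py w4 pin_groove clip_eye
```

```text
[ 421.8 -128.3  100.1] [-1.571e+00  1.000e-03 -1.479e+00] [ 0.22  0.57  0.01  2.2  -0.02  0.37 -1.23] [ 0.1  0.4 -1.1] 19.074693344489866 7.65
pin_groove []
clip_eye [([435.5, -144.7, 3.4], 0.62)]
```

View pics/w4.png

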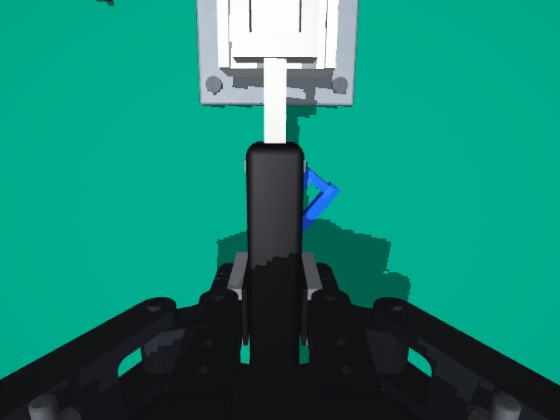

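Run:
```python
from h import *
import pickle
st,p=pickle.load(open("w4.pkl","rb")); save(p,"w4c.png",(190,0,370,115),4)
```

```text
(no output)
```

View pics/w4c.png

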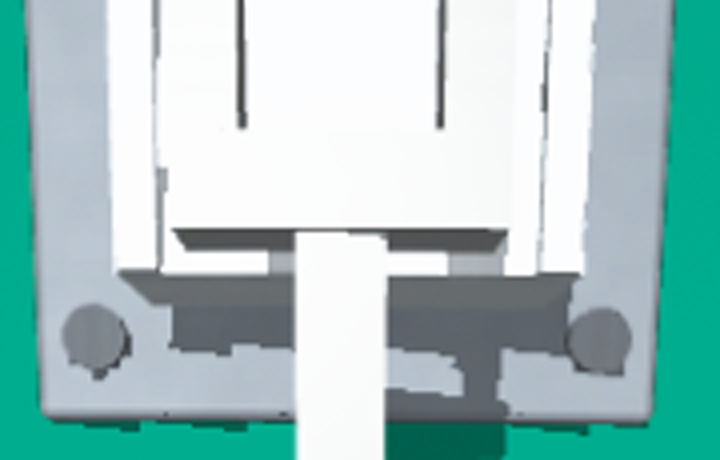

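Run:
```python
from h import *
import pickle
s1,p1=pickle.load(open("w1.pkl","rb")); s4,p4=pickle.load(open("w4.pkl","rb"))
a=lambda u,v:ray(p1,(215+u/3.3,115+v/3.3),s1); b=lambda u,v:ray(p4,(190+u/4,v/4),s4)
for n,A,B in [("gL",(80,568),(113,270)),("gR",(297,568),(583,272)),("baseL",(38,553),(42,417)),("baseR",(342,553),(650,420)),("boltL",(62,522),(93,332)),("boltR",(314,522),(601,336))]:
    print(n,np.round(tri([a(*A),b(*B)]),1), np.round(onz(p4,(190+B[0]/4,B[1]/4),50 if n[0]=='g' else 8,s4),1))
Rm=R.from_euler('xyz',s4["tool_rot"]).as_matrix(); e=np.array(s4["eef_pos"])
for n,u,v in [("headL",173,229),("headR",507,229)]: print(n,np.round(onz(p4,(190+u/4,v/4),e[2]-2.9+14,s4),1))
d=np.array([np.cos(.089),np.sin(.089)]); nn=np.array([-d[1],d[0]])
for n,X in [("tcp",e[:2])]: print((X-[614,-113])@d,(X-[614,-113])@nn)
```

```text
gL [511.3 -91.   49.1] [511.1 -90.7  50. ]
gR [ 516.7 -152.    49.1] [ 516.6 -151.4   50. ]
baseL [492.9 -74.    6.3] [492.7 -73.6   8. ]
baseR [ 501.5 -172.2    6.1] [ 501.4 -171.6    8. ]
boltL [506.4 -81.9  10. ] [506.5 -81.2   8. ]
boltR [ 513.2 -161.6    9.8] [ 513.4 -161.9    8. ]
headL [ 507.8 -105.8  111.2]
headR [ 510.5 -135.   111.2]
-192.82652512112753 1.8409491379408318
```

Triangulation puts the guide tops at z≈49–50 and the rear edge 100 mm before the pin, both matching the text. I'll shift 1.5 mm sideways and descend.

Call:
apply_moves:
  motion:
    - [0.15,1.5,0,0,1]
    - [0.15,3.5,0,0,1]
    - [0.15,4.5,0,0,1]
    - [0.15,4.8,0,0,1]
    - [0.15,4.8,0,0,1]
    - [0.15,4.8,0,0,1]

```text
clock: 8.55
eef_pos: [421.8, -131.4, 52.8]
tool_rot: [-1.57, -0.0, -1.482]
force: [0.7, -0.3, -1.6]
width: 18.8
```

```bash
python3 w.py w5
python3 - <<'E'
from h import *
p=ctrl.get_image("scene"); save(p,"s5.png",(130,200,240,315),5)
E
```

```text
[ 421.8 -131.4   52.8] [-1.57  -0.    -1.482] [ 0.23  0.67  0.01  2.23 -0.02  0.24 -1.23] [ 0.7 -0.3 -1.6] 18.782812312529785 8.55
```

View pics/s5.png

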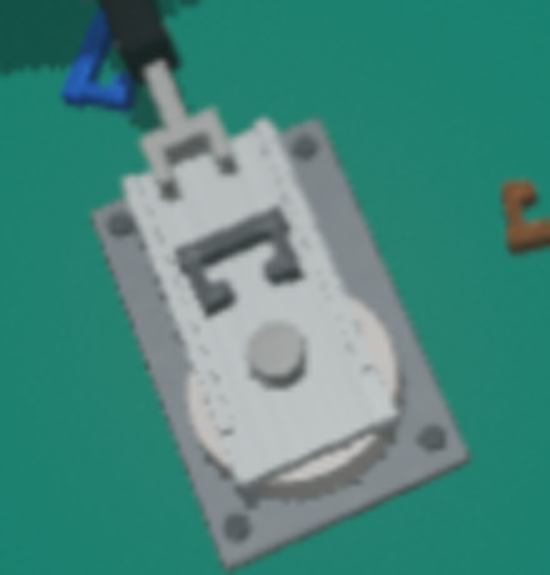

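The fork is level and clear of the plate, with the prongs square behind the clip. I'll start the push.

Call:
apply_moves:
  motion:
    - [-0.1,0.1,0.8,0,1]
    - [-0.1,0.12,1.6,0,1]
    - [-0.1,0.12,2.2,0,1]
    - [-0.1,0.12,2.6,0,1]
    - [-0.1,0.12,3.0,0,1]
    - [-0.1,0.12,3.4,0,1]
    - [-0.1,0.12,3.8,0,1]
    - [-0.1,0.12,3.8,0,1]

```text
clock: 9.65
eef_pos: [459.8, -126.9, 51.1]
tool_rot: [-1.57, -0.0, -1.482]
force: [0.2, 0.8, -1.2]
width: 18.9
```

```bash
python3 w.py w6
python3 - <<'E'
from h import *
p=ctrl.get_image("scene"); save(p,"s6.png",(130,200,240,315),5)
E
```

```text
[ 459.8 -126.9   51.1] [-1.57  -0.    -1.482] [ 0.2   0.7   0.01  2.13 -0.03  0.31 -1.24] [ 0.2  0.8 -1.2] 18.922690479693113 9.65
```

View pics/s6.png

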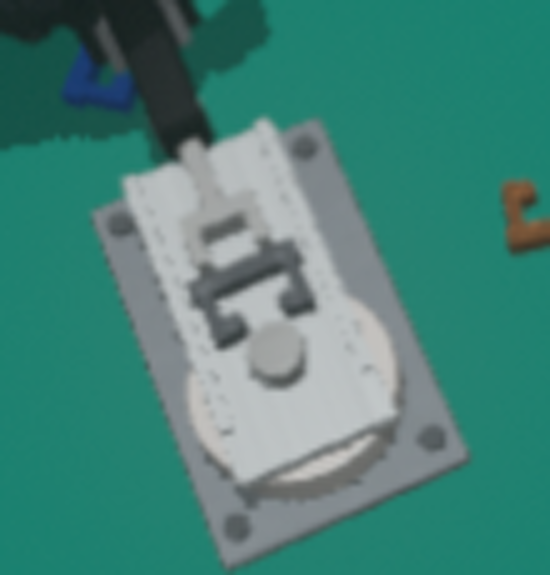

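The clip slid about 14 mm and is still straight. I'll keep pushing to the jaw contact, then through the snap.

Call:
apply_moves:
  motion:
    - [0,0,0.5,0,1]
    - [0,0,1.0,0,1]
    - [0,0,1.5,0,1]
    - [0,0,1.8,0,1]
    - [0,0,2.0,0,1]
    - [0,0,2.0,0,1]

```text
clock: 10.5
eef_pos: [475.9, -125.3, 50.7]
tool_rot: [-1.577, 0.001, -1.483]
force: [-5.4, -1.2, -0.4]
width: 19.0
```

Call:
apply_moves:
  motion:
    - [0,0,0.2,0,1]
    - [0,0,0.4,0,1]
    - [0,0,0.6,0,1]
    - [0,0,0.6,0,1]

```text
clock: 11.0
eef_pos: [478.8, -124.9, 50.5]
tool_rot: [-1.582, 0.002, -1.484]
force: [-9.9, -0.7, 5.1]
width: 18.4
```

Run:
```python
from h import *
p=ctrl.get_image("scene"); save(p,"s7.png",(130,200,240,315),5)
```

```text
(no output)
```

View pics/s7.png

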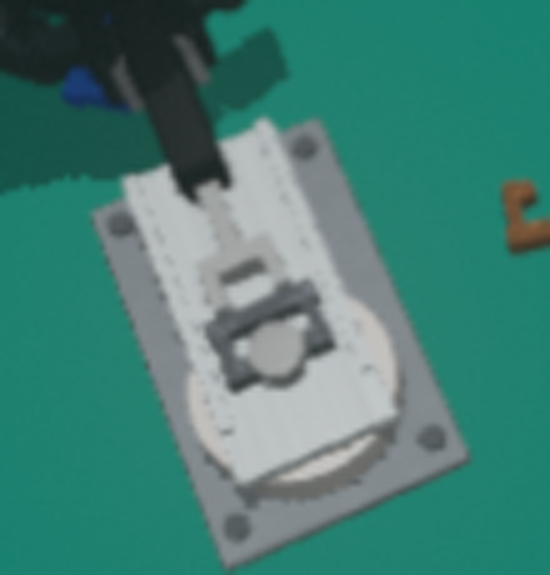

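Call:
apply_moves:
  motion:
    - [0,0,0.2,0,1]
    - [0,0,0.4,0,1]
    - [0,0,0.6,0,1]
    - [0,0,0.6,0,1]
    - [0,0,0.6,0,1]

```text
clock: 11.68
eef_pos: [488.8, -124.3, 50.8]
tool_rot: [-1.575, 0.001, -1.483]
force: [-4.9, -1.0, 0.1]
width: 19.2
```

It jumped forward 10 mm, which suggests a snap. I'll press a little more to confirm the hard stop.

Call:
apply_moves:
  motion:
    - [0,0,0.2,0,1]
    - [0,0,0.4,0,1]
    - [0,0,0.6,0,1]
    - [0,0,0.6,0,1]

```text
clock: 12.18
eef_pos: [488.8, -124.1, 50.2]
tool_rot: [-1.586, 0.002, -1.484]
force: [-15.6, -1.5, 6.5]
width: 18.9
```

Run:
```python
from h import *
p=ctrl.get_image("scene"); save(p,"s8.png",(130,200,240,315),5)
```

```text
(no output)
```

View pics/s8.png

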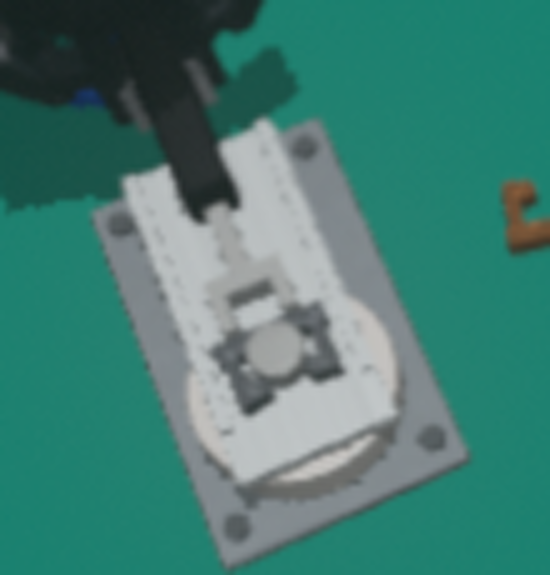

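No further travel at 15.6 N, and the eye sits on the pin, so it is hard against the stop. I'll back straight off, then lift.

Call:
apply_moves:
  motion:
    - [0,0,-1,0,1]
    - [0,0,-2.5,0,1]
    - [0,0,-4,0,1]
    - [0,0,-5,0,1]
    - [0,-2,-5,0,1]
    - [0,-5,-5,0,1]
    - [0,-8,-5,0,1]
    - [0,-8,-5,0,1]
    - [0,-8,-5,0,1]

```text
clock: 13.35
eef_pos: [447.0, -127.9, 130.7]
tool_rot: [-1.571, 0.0, -1.482]
force: [-0.7, 0.9, -1.4]
width: 19.2
```

```bash
python3 w.py w9
python3 - <<'E'
from h import *
p=ctrl.get_image("scene"); save(p,"s9.png",(130,200,240,315),5)
p=ctrl.get_image("top"); save(p,"t9.png",(350,130,430,240),5)
st=ctrl.read_state()
e=np.array(st["eef_pos"]);print(plan(e,st["tool_rot"][2],[481,164,e[2]],-1.842))
E
```

```text
[ 447.  -127.9  130.7] [-1.571  0.    -1.482] [ 0.2   0.53  0.02  2.12 -0.02  0.49 -1.24] [-0.7  0.9 -1.4] 19.23695747747002 13.35
[-28.761  -0.      6.017   0.36 ]
```

View pics/s9.png

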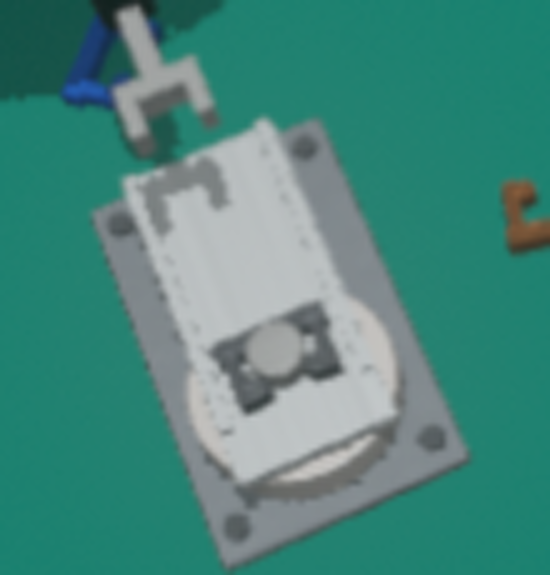

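View pics/w9.png

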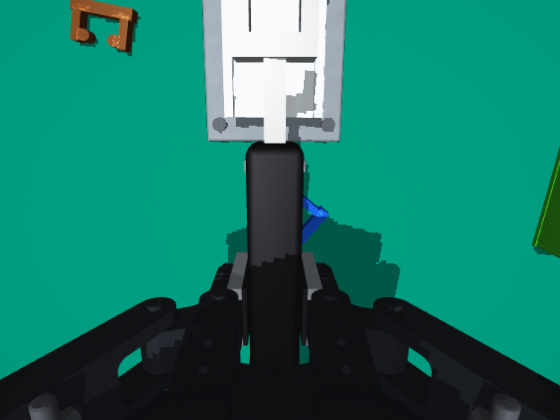

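The clip stayed home with its eye concentric on the pin at s9 (273,347), and the fork is unshifted in the grip. I'll carry it back to its free spot on the bench.

Call:
apply_moves:
  motion:
    - [-5,0,1,0.06,1]
    - [-10,0,2,0.12,1]
    - [-15,0,3,0.2,1]
    - [-20,0,4,0.28,1]
    - [-25,0,5,0.36,1]
    - [-28.8,0,6,0.36,1]
    - [-28.8,0,6,0.36,1]
    - [-28.8,4,6,0.36,1]
    - [-28.8,8,6,0.36,1]
    - [-28.8,11,6,0.36,1]
    - [-28.8,11.8,6,0.36,1]
    - [-28.8,11.8,6,0.36,1]
    - [-28.8,11.8,6,0.36,1]

```text
clock: 15.12
eef_pos: [482.3, 164.2, 14.1]
tool_rot: [-1.569, 0.001, -1.842]
force: [0.4, 0.3, -0.9]
width: 18.7
```

Call:
apply_moves:
  motion:
    - [0,0.4,0,0,1]
    - [0,0.8,0,0,1]
    - [0,1.0,0,0,1]
    - [0,1.1,0,0,1]
    - [0,1.1,0,0,1]
    - [0,1.1,0,0,1]

```text
clock: 15.88
eef_pos: [481.5, 164.2, 2.7]
tool_rot: [-1.571, 0.0, -1.842]
force: [-0.7, -0.2, 4.9]
width: 19.1
```

It is on the bench with about 6 N contact, as at the grasp. I'll release and retreat upward.

Call:
apply_moves:
  motion:
    - [0,0,0,0,2.5]
    - [0,0,0,0,4]
    - [0,0,0,0,7]
    - [0,0,0,0,8.5]
    - [0,0,0,0,8.5]
    - [0,-2,0,0,8.5]
    - [0,-6,0,0,8.5]
    - [0,-11,0,0,8.5]
    - [0,-16,0,0,8.5]
    - [0,-20,0,0,8.5]
    - [0,-20,0,0,8.5]
    - [0,-20,0,0,8.5]

```text
clock: 17.38
eef_pos: [480.8, 164.2, 201.6]
tool_rot: [-1.572, -0.0, -1.842]
force: [-0.2, -0.1, -0.4]
width: 85.0
```

```bash
python3 w.py w10 fork_grip blade_grip
python3 - <<'E'
from h import *
p=ctrl.get_image("scene"); save(p,"s10.png")
print([(q,[(np.round(d["location"],1).tolist(),round(d["confidence"],2)) for d in ctrl.mark_of(p,q)]) for q in ("fork_grip","blade_grip","clip_eye","pin_groove")])
p=ctrl.get_image("top"); save(p,"t10.png",(340,130,440,245),5)
E
```

```text
[480.8 164.2 201.6] [-1.572 -0.    -1.842] [-0.56  0.48  0.25  1.95 -0.17  0.74 -2.05] [-0.2 -0.1 -0.4] 85.00258303638019 17.375
fork_grip [([490.8, 164.3, 19.2], 0.68)]
blade_grip [([468.9, 320.5, 16.0], 0.88)]
[('fork_grip', [([492.4, 161.8, 14.5], 0.67)]), ('blade_grip', [([468.9, 324.1, 13.8], 0.93)]), ('clip_eye', [([611.2, -113.8, 48.0], 0.61), ([565.6, 7.6, 4.5], 0.56), ([437.9, -145.3, 7.7], 0.53)]), ('pin_groove', [([614.5, -112.7, 52.0], 0.79)])]
```

View pics/w10.png

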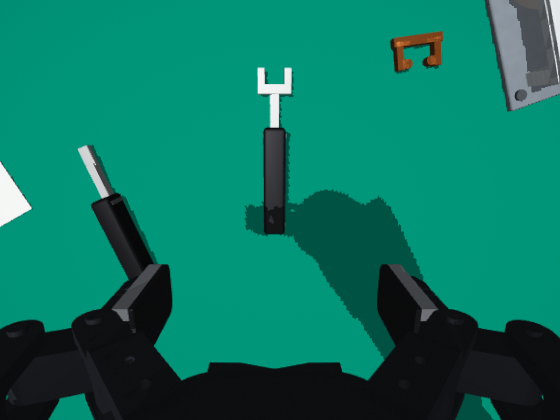

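View pics/t10.png

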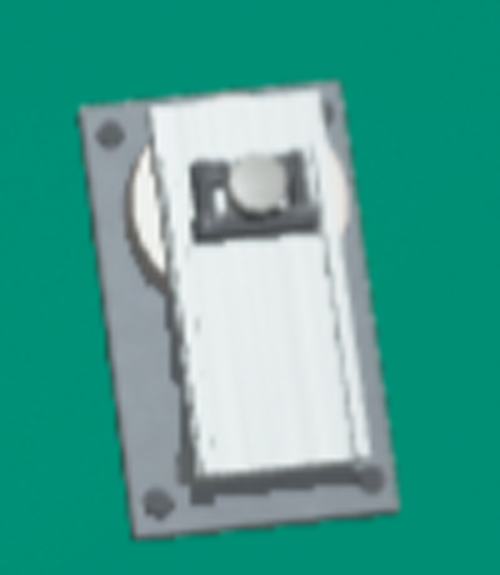

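View pics/s10.png

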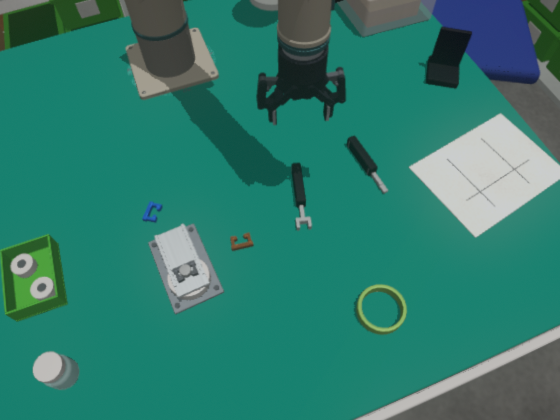

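Run:
```python
from h import *
import pickle
st,P=pickle.load(open("p0.pkl","rb")); t=P["top"]
a=onz(t,(340+260/5,130+234/5),56); b=onz(t,(340+260/5,130+181/5),66); d=np.array([np.cos(.089),np.sin(.089)])
print(a,b,(a-b)[:2]@d)
ctrl.finish_job()
```

```text
[ 593.46442876 -115.63964549   56.        ] [ 610.60932736 -114.39008242   66.        ] -17.18810539239882
the job is handed in; nothing more can be done
```

The dark steel clip is snapped home on the pin, and the fork lies flat on the bench, released. The job was handed in at about 18 s of the 64 s allowed.

I gripped the fork by its handle and pushed the clip's back with the prongs, about 42 mm along the channel. It resisted at about 10 N and jumped forward 10 mm. It then did not move under a 15.6 N push against the stop. I backed the fork straight off, laid it back where it came from and opened the gripper clear of everything.

**Last checks:**
- **Clip:** its back is 17.2 mm behind the pin axis in the top view, against 17 mm when home. The network put the eye about 3.5 mm short of the pin, which is within its 4 mm error.
- **Fork and blade tool:** the fork lies flat. The blade tool is within 4 mm of its first reading, which is also network error.
- **Forces:** the highest reading was about 17 N, taken at the end of each move.

**Disagreements:** my first pin and clip heights from three views came out about 5 mm low, and one fork-tip height was clearly wrong (-8 mm). A later two-position wrist measurement put the guide tops at 49 mm, against 50 mm in the text, so I used that. The gripper also read the handle as about 19 mm wide rather than 20 mm.

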